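# Find the full reagent cartridge by weight and load the dispenser

## Task

Three sealed cartridges that look alike stand in the carrier: one is full, two are spent. Find the full one by feel, lifting cartridges just clear of the floor of their wells (a spent one must not come out of its well), then load the full one into the dispenser's dock and press it down gently until it is fully home. Leave the spent ones standing in their own wells and the other things on the bench undisturbed.

Things in the scene. Friction and masses are not known exactly. Their poses are not given: they have to be found in the camera images.
- cart_1: Sealed grey cartridge, white cap. Origin: centre of its underside, 10 mm above the bench at the start; z up its axis. Round body 64 mm across (3 mm foot chamfer) to 94 mm up, cap 36 mm across from 110 to 140 mm: grip there. Dark line 34 mm up, level with the dock rim when home. Full 0.35-0.48 kg, spent 0.08-0.13 kg. Starts in the carrier's y = -100 mm well.
- carrier: Fixed white moulded carrier, 92 x 300 x 40 mm high. Origin: centre of its underside on the bench; z up, y along its row of three round wells, x across it. Wells 68 mm across and 30 mm deep (rim 40 mm, floor 10 mm above the bench), at y = -100, 0 and +100 mm: 2 mm of play round a cartridge.
- dock_mouth (a point): Centre of the dispenser's dock, at the height of its rim: a round upright bore in the top of the dispenser's front ledge, 60 mm above the bench. Bore 66.4 mm across (1.2 mm of play round a cartridge), rim chamfered 3 mm. Its floor is the seat (joint dock_seat). Axes as the dispenser's.
- dock_seat (a joint): Depth (m) of the dock's seat: 0 to 0.002 at the start, 0.008 home on a hard stop. A dark disc filling the bore's floor, 26 mm below the dock rim at 0, 34 mm at 0.008. It slides down against its seal's steady drag of about 9 N in all (a cartridge's own weight does not move it) and stays where left. Its fragile spigot breaks above 35 N.
- dispenser: Fixed reagent dispenser. Origin: on the dock's axis at bench height; x from the front ledge back to the housing, z up. Front ledge x -75 to 75 mm, 320 mm wide, 60 mm high, the dock in its middle; behind it (x 80 to 295 mm) a housing 320 mm wide, up to 140 mm high, with a sloped key panel. On the ledge's +y side (y 55 to 155 mm) a fixed microplate under a steel manifold, up to 111 mm high.
- plate: Bystander: white 96-well microplate, 85.5 (x) x 127.5 (y) x 14.4 mm, loose on the bench. Origin: centre of its underside.
- bottle: Bystander: small clear bottle, 56 mm across, 110 mm tall, loose on the bench. Origin: centre of its underside.
- timer: Bystander: white lab timer, 60 x 68 x 18 mm, loose on the bench. Origin: centre of its underside.
- cart_2: Sealed grey cartridge, white cap. Origin: centre of its underside, 10 mm above the bench at the start; z up its axis. Round body 64 mm across (3 mm foot chamfer) to 94 mm up, cap 36 mm across from 110 to 140 mm: grip there. Dark line 34 mm up, level with the dock rim when home. Full 0.35-0.48 kg, spent 0.08-0.13 kg. Starts in the carrier's middle well.
- cart_3: Sealed grey cartridge, white cap. Origin: centre of its underside, 10 mm above the bench at the start; z up its axis. Round body 64 mm across (3 mm foot chamfer) to 94 mm up, cap 36 mm across from 110 to 140 mm: grip there. Dark line 34 mm up, level with the dock rim when home. Full 0.35-0.48 kg, spent 0.08-0.13 kg. Starts in the carrier's y = +100 mm well.

How it is judged:
By the outcome, as a careful person would: the job done as asked, in the order asked, and still so for the second after the job is handed in, with the robot touching nothing.
It also fails if it takes over 64 s, if anything falls off the work surface, if the arm or the gripper's body presses on something with over 40 N, if the wrist force passes 120 N, or if a joint passes its speed limit or range.

## Robot

A 7-joint arm with a two-finger parallel gripper is mounted at the origin on the work surface. World frame = base frame: x ahead of the robot, y to its left, z up, the work surface at z = 0. Lengths are in m, angles in rad, forces in N, time in s.
With the tool pointing down it reaches from about 0.425 to 0.875 m from the base axis. Payload 9.9 kg.
Tool frame: the origin (TCP) lies on the centre line of the jaws, within the pads' length; the fingertips stand 14 mm ahead of it and the grasp point (between the pads) lies 5 mm behind it; z points along the fingers, y is the line along which they close (so a half turn about z gives the same grasp; the last joint's range is limited). The gripper opens to 85 mm and grips with 20 to 120 N. Pads are 22 mm wide; open, the fingers measure 114 mm over their backs; the gripper's body (76 mm by 85 mm) begins 54 mm behind the grasp point. The pads swing forward as they close: fully open they stand 13 mm farther back than shut.
Start: joints at [-0.084, 0.576, 0.025, 1.437, -0.015, 1.129, -0.057], TCP at [0.675, 0, 0.245] pointing down, gripper open.
Joint ranges: [-2.76, 2.76], [-0.34, 2.15], [-1.52, 1.57], [0.19, 2.46], [-1.09, 4.23], [0.17, 1.99], [-2.82, 2.82]. Speed limits (rad/s): [2.22, 2.22, 3.01, 3.01, 3.14, 3.14, 3.14].

## Interface

Orientations are given as a rotation vector (axis times angle).
In Python, from cell import telemetry, imaging, workorder gives the robot as it stands.
- The arm moves only by the tool jog_arm, never from a script. Its argument "steps" is a list that holds one entry, the list of rows, each a list of 7 numbers: the shift along the tool's x, y, z in m, then the turn, a rotation vector about the tool's x, y, z in units of 5 degrees (1.0 is 5 degrees), then the opening, from -1 (shut) to 1 (fully open). A call has 1 to 12 rows; each row shifts and turns the commanded pose from where the row before left it, along the tool's axes as they then stand; what a row does not reach is not made up. A row lasts 1/12 s, in which the tool goes at most 41.7 mm and 7.16 degrees, less where a joint would pass 70% of its speed; a pose out of reach is approached as far as the arm can. A call with a gripper value outside its range is refused whole. The fingers move at their own pace and stop on an object; "squeeze" is the grip in N (left out, the last holds). Time passes only in rows, so rows that do not move let the fingers close. It gives the time, the measured TCP pose, the force, the opening and the grip force at its end, in the units of the state.
- telemetry.observe(): the state, without advancing time (a new reading comes with each control period).
- imaging.capture(name): name is "scene" or "side" or "wrist"; returns the picture (400x640x3 uint8, red, green, blue); there is no depth.
- imaging.camera_params(name): a dict with "K" (3x3 intrinsics, pixels), "k1" (the pictures are not rectified: a ray, as slopes to the right and down, at radius r is drawn at 1 + k1 r^2 times it, then the intrinsics apply), "camera_from_world" (4x4, takes a point from world to camera coordinates). Camera axes: x right, y up, looking along -z (the intrinsics and any distortion apply to the point x, -y, -z); pixel columns grow to the right and rows downward; lengths in m; the calibration is good to about 2 mm. A picture is of the moment at which its call begins: read the wrist's pose just before it. camera_params takes no time and is no camera call; for the wrist camera it gives the pose at the moment of the call.
- workorder.close_job(): hands the job in; it is judged then, once.
The state is a dict: "time": time; "joint_positions": joint angles; "joint_vel": joint speeds; "joint_torque": joint torques, N m; "eef_pos": TCP position; "tool_rot": TCP orientation; "force": force on the tool from outside, world axes, zero at the start; "moment": the same for the moment, N m; "gripper_width": finger opening in m; "finger_force": force on a finger pad.
Only numpy, scipy, OpenCV 4.12 (cv2) and the standard library are available. Lean on these libraries where they do the work, as an engineer would, in place of code of your own. Each camera call takes 0.05 s, during which the arm holds its last target. There are 200 camera calls.

## Working session

There is one attempt and no reset: what is moved stays moved. The work goes in short steps, Python scripts to look and compute and a tool call to move; the robot and the scene stay as the last step left them, time stands still between calls to the robot, and variables do not carry over. Pictures are saved under pics/ and viewed, at most 10 in all, crops included, and the job is handed in when it is done.

Besides the shell and the picture viewer there is one more tool, called after ">>>" as name([rows], argument=value, ...), one row to a line, values as JSON. jog_arm: Moves the arm, as the interface text tells. Its arguments: {"type":"object","properties":{"steps":{"type":"array","items":{"type":"array","items":{"type":"array","items":{"type":"number"}}}},"squeeze":{"type":"number"}},"required":["steps"]}

```bash
mkdir -p pics; ls; python3 - <<'E'
from cell import telemetry, imaging
import cv2
print(telemetry.observe())
for n in("scene","side","wrist"):
    p=imaging.camera_params(n); print(n,p)
    cv2.imwrite(f"pics/{n}0.png",imaging.capture(n)[:,:,::-1])
E
```

```text
pics
{'time': 0.0, 'joint_positions': array([-0.08375146,  0.57648435,  0.02484358,  1.43792108, -0.01504226,
        1.12896152, -0.05651142]), 'joint_vel': array([-3.80877317e-04,  3.54706286e-04,  4.07876427e-04,  1.21126147e-03,
       -2.64974480e-03, -4.81773986e-05, -7.58844130e-04]), 'joint_torque': array([ 1.10782021e-03, -7.65753937e+01,  2.25157209e+00, -2.85965914e+01,
        1.54639565e-02,  1.25475466e-02,  7.09064329e-05]), 'eef_pos': array([ 6.74576470e-01, -1.20094278e-05,  2.44470086e-01]), 'tool_rot': array([-2.22071633e+00, -2.22061924e+00,  1.81317770e-03]), 'force': array([-0.30559851,  0.19379481, -0.60727452]), 'moment': array([-0.01044613,  0.05481847,  0.02017187]), 'finger_force': 0.0, 'gripper_width': 0.08561658749077215}
scene {'K': array([[441.08606059,   0.        , 316.43462003],
       [  0.        , 441.08606059, 197.79189868],
       [  0.        ,   0.        ,   1.        ]]), 'k1': -0.121435567650534, 'camera_from_world': array([[ 0.05884392,  0.99825695,  0.0045222 , -0.00867953],
       [-0.80703153,  0.0449045 ,  0.58879852,  0.35485959],
   
[... 439 characters left out ...]
491, -0.23793964],
       [-0.5883033 ,  0.65750225,  0.47073349, -0.9390535 ],
       [ 0.        ,  0.        ,  0.        ,  1.        ]])}
wrist {'K': array([[327.62469735,   0.        , 312.91290029],
       [  0.        , 327.62469735, 197.82185008],
       [  0.        ,   0.        ,   1.        ]]), 'k1': -0.05142388097591646, 'camera_from_world': array([[ 9.99999397e-01,  8.01918563e-05, -1.09533579e-03,
        -6.75071183e-01],
       [-3.94287596e-04,  9.57056480e-01, -2.89901258e-01,
         3.89679332e-02],
       [ 1.02505049e-03,  2.89901515e-01,  9.57055934e-01,
        -3.78861869e-01],
       [ 0.00000000e+00,  0.00000000e+00,  0.00000000e+00,
         1.00000000e+00]])}
```

View pics/scene0.png

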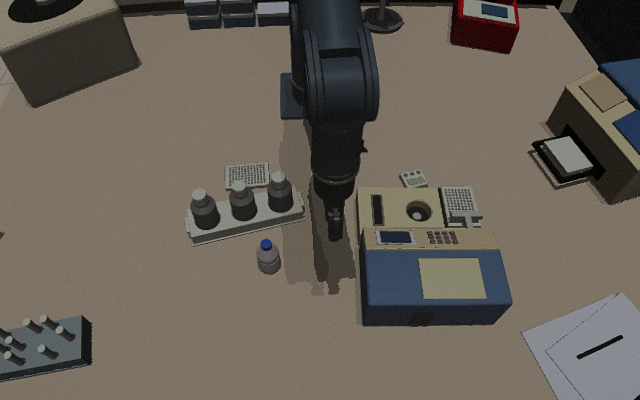

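View pics/side0.png

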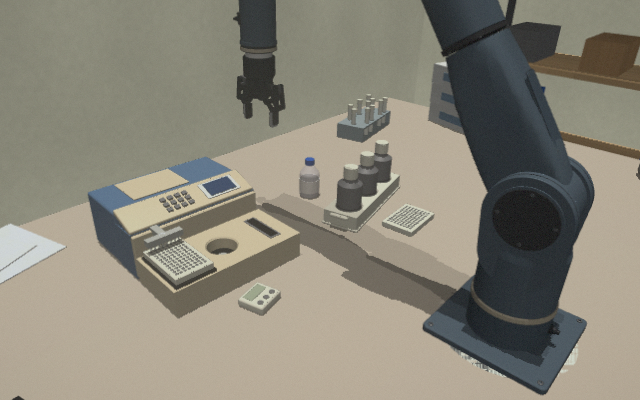

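View pics/wrist0.png

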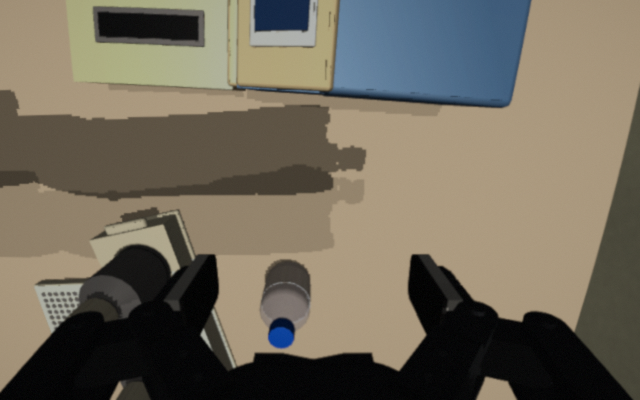

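```bash
cat > h.py <<'E'
import numpy as np, cv2
from cell import telemetry, imaging
def ray(n,uv,p=None):
    p=p or imaging.camera_params(n)
    d=cv2.undistortPoints(np.array([[uv]],float),p["K"],np.array([p["k1"],0,0,0.]))[0,0]
    M=p["camera_from_world"];R=M[:3,:3]
    return -R.T@M[:3,3], R.T@np.array([d[0],-d[1],-1.])
def onz(n,uv,z,p=None):
    c,d=ray(n,uv,p); return (c+d*(z-c[2])/d[2])[:3]
def proj(n,P,p=None):
    p=p or imaging.camera_params(n)
    q=p["camera_from_world"]@np.r_[P,1]; x,y=q[0]/-q[2],-q[1]/-q[2]
    s=1+p["k1"]*(x*x+y*y); return np.array([p["K"][0,0]*x*s+p["K"][0,2],p["K"][1,1]*y*s+p["K"][1,2]])
def tri(a,b):
    A=np.zeros((3,3));v=np.zeros(3)
    for c,d in(a,b):
        d=d/np.linalg.norm(d);P=np.eye(3)-np.outer(d,d);A+=P;v+=P@c
    return np.linalg.solve(A,v)
E
python3 - <<'E'
from h import *
np.set_printoptions(precision=4,suppress=True)
for n,u in dict(c1=(199,192),c2=(238,184),c3=(278,176)).items(): print(n,onz("scene",u,.15))
for n,u in dict(a=(351,170),b=(367,155),c=(382,145)).items(): print(n,onz("side",u,.15))
print("dock",onz("scene",(419,210),.06),onz("side",(222,244),.06))
print("bottle",onz("scene",(266,243),.11),onz("side",(310,162),.11))
print("ledge",[onz("scene",u,.06)[:2] for u in((357,188),(440,187),(360,228))])
print("timer",onz("scene",(413,178),.018),"plate",onz("scene",(247,176),.0144))
for n,x0,x1,y0,y1 in(("scene",180,310,160,250),("side",320,400,130,200)):
    im=cv2.imread(f"pics/{n}0.png"); h=cv2.cvtColor(im,cv2.COLOR_BGR2HSV)
    for q in ((199,192),(278,176)) if n=="scene" else ((351,170),(382,145)): print(im[q[1],q[0]],end="")
im=np.hstack([cv2.resize(cv2.imread("pics/scene0.png")[165:245,180:310],None,fx=3,fy=3,interpolation=2),cv2.resize(cv2.imread("pics/scene0.png")[180:260,350:480],None,fx=3,fy=3,interpolation=2)])
cv2.imwrite("pics/crop1.png",im)
E
```

```text
c1 [ 0.5141 -0.3117  0.15  ]
c2 [ 0.4947 -0.2162  0.15  ]
c3 [ 0.4749 -0.1167  0.15  ]
a [ 0.4597 -0.0978  0.15  ]
b [ 0.4889 -0.2024  0.15  ]
c [ 0.5023 -0.2895  0.15  ]
dock [0.5372 0.2479 0.06  ] [0.5379 0.2447 0.06  ]
bottle [ 0.6439 -0.149   0.11  ] [ 0.6252 -0.1321  0.11  ]
ledge [array([0.4556, 0.0921]), array([0.4646, 0.3216]), array([0.5837, 0.0853])]
timer [0.3964 0.2663 0.018 ] plate [ 0.3596 -0.2151  0.0144]
[133 142 137][131 138 136][105 117 119][109 120 122]
```

View pics/crop1.png

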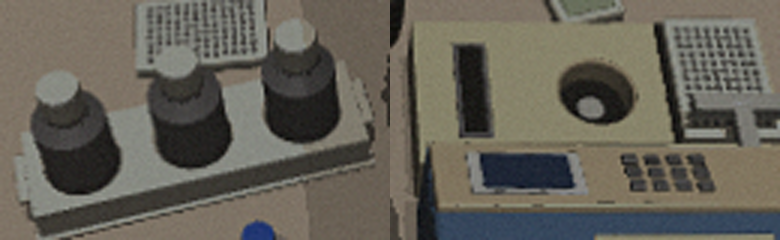

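>>> jog_arm([
  [[-0.03,-0.0205,-0.006,0,0,0,1],[-0.03,-0.0205,-0.006,0,0,0,1],[-0.03,-0.0205,-0.006,0,0,0,1],[-0.03,-0.0205,-0.006,0,0,0,1],[-0.03,-0.0205,-0.006,0,0,0,1],[-0.03,-0.0205,-0.006,0,0,0,1],[-0.03,-0.0205,-0.006,0,0,0,1],[-0.03,-0.0205,-0.006,0,0,0,1],[-0.03,-0.0205,-0.006,0,0,0,1],[0,0,0,0,0,-1.1,1],[0,0,0,0,0,-1.1,1],[0,0,0,0,0,0,1]],
])

```text
time: 1.15
eef_pos: [0.49, -0.2706, 0.2993]
tool_rot: [-1.995, -2.427, -0.0]
force: [-0.4, 0.7, -0.2]
gripper_width: 0.0854
finger_force: 0.0
```

```bash
python3 - <<'E'
from h import *
np.set_printoptions(precision=4,suppress=True)
s=telemetry.observe();print(s["eef_pos"],s["tool_rot"],s["force"])
im=imaging.capture("wrist")[:,:,::-1];cv2.imwrite("pics/w1.png",im)
for P in((.514,-.312,.15),(.495,-.216,.15),(.475,-.117,.15)):print(proj("wrist",P))
E
```

```text
[ 0.49   -0.2706  0.2993] [-1.9946 -2.4271 -0.0001] [-0.4177  0.7355 -0.2181]
[329.1255 233.3241]
[330.1662 124.3448]
[330.6523 -10.6424]
```

View pics/w1.png

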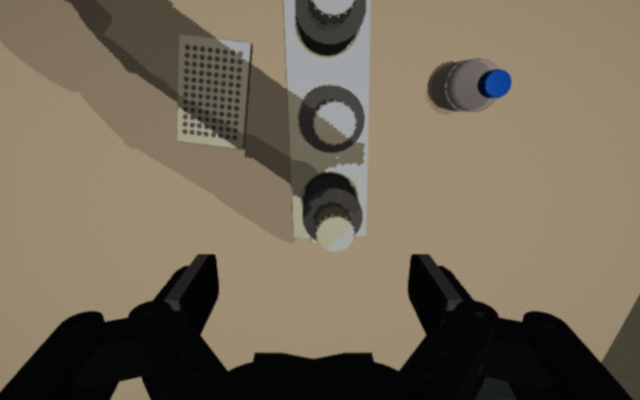

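```bash
python3 - <<'E'
from h import *
np.set_printoptions(precision=4,suppress=True)
im=cv2.imread("pics/w1.png");g=im.min(2)
for i,(u,v,r) in enumerate([(335,233,22),(335,122,25),(333,0,26)]):
    P=onz("wrist",(u,v),.15);print(P)
# cap circle via Hough
g2=cv2.GaussianBlur(cv2.cvtColor(im,cv2.COLOR_BGR2GRAY),(5,5),1)
c=cv2.HoughCircles(g2[80:260,280:390],cv2.HOUGH_GRADIENT,1.5,30,param1=80,param2=18,minRadius=16,maxRadius=36)
for q in c[0]:
    u=(q[0]+280,q[1]+80);print(u,q[2],onz("wrist",u,.15))
# carrier edges at z=.04, row 160 & 60
for v in(100,220):
    print(v,[onz("wrist",(u,v),.04) for u in((289,371) if v==100 else (293,368))])
E
```

```text
[ 0.5192 -0.3107  0.15  ]
[ 0.4986 -0.2134  0.15  ]
[ 0.4782 -0.1239  0.15  ]
(np.float32(330.25), np.float32(118.25)) 33.4 [ 0.4941 -0.2111  0.15  ]
(np.float32(325.75), np.float32(205.25)) 33.4 [ 0.5055 -0.2861  0.15  ]
(np.float32(334.75), np.float32(235.25)) 19.45 [ 0.5195 -0.3129  0.15  ]
(np.float32(315.25), np.float32(148.25)) 28.45 [ 0.4866 -0.2379  0.15  ]
(np.float32(355.75), np.float32(160.25)) 21.85 [ 0.5227 -0.2414  0.15  ]
100 [array([ 0.4505, -0.2049,  0.04  ]), array([ 0.5423, -0.1871,  0.04  ])]
220 [array([ 0.4801, -0.3476,  0.04  ]), array([ 0.5733, -0.3297,  0.04  ])]
```

>>> jog_arm([
  [[-0.023,0.0105,0,0,0,0,1],[-0.023,0.0105,0,0,0,0,1],[0,0,0.033,0,0,0,1],[0,0,0.033,0,0,0,1],[0,0,0.033,0,0,0,1],[0,0,0.033,0,0,0,1],[0,0,0.034,0,0,0,1],[0,0,0,0,0,0,1],[0,0,0,0,0,0,1]],
])

```text
time: 1.95
eef_pos: [0.5193, -0.3102, 0.1322]
tool_rot: [-1.998, -2.42, 0.001]
force: [0.5, -0.4, 1.5]
gripper_width: 0.0855
finger_force: 0.0
```

>>> jog_arm([
  [[0,0,0,0,0,0,-1],[0,0,0,0,0,0,-1],[0,0,0,0,0,0,-1],[0,0,0,0,0,0,-1],[0,0,0,0,0,0,-1],[0,0,0,0,0,0,-1]],
], squeeze=40)

```text
time: 2.45
eef_pos: [0.5203, -0.3117, 0.1349]
tool_rot: [1.998, 2.422, 0.0]
force: [-2.6, -0.4, 7.2]
gripper_width: 0.0348
finger_force: 39.2
```

>>> jog_arm([
  [[0,0,-0.004,0,0,0,-1],[0,0,-0.004,0,0,0,-1],[0,0,-0.002,0,0,0,-1],[0,0,0,0,0,0,-1],[0,0,0,0,0,0,-1],[0,0,0,0,0,0,-1],[0,0,0,0,0,0,-1],[0,0,0,0,0,0,-1]],
])

```text
time: 3.12
eef_pos: [0.5198, -0.3111, 0.1431]
tool_rot: [-1.998, -2.424, 0.0]
force: [-0.0, 0.7, -1.3]
gripper_width: 0.035
finger_force: 39.9
```

```bash
python3 - <<'E'
from h import *
np.set_printoptions(precision=4,suppress=True)
for i in range(5):
    s=telemetry.observe();print(s["time"],s["eef_pos"],s["force"],s["moment"],s["gripper_width"],s["finger_force"])
    im=imaging.capture("side")
cv2.imwrite("pics/s2.png",cv2.resize(im[60:260,260:460,::-1],None,fx=3,fy=3))
E
```

```text
3.1167 [ 0.5198 -0.3111  0.1431] [-0.0127  0.7317 -1.329 ] [0.0507 0.0087 0.0461] 0.0350243027950421 39.88755226135254
3.1667 [ 0.5198 -0.3111  0.1431] [-0.2022  0.6779 -0.4928] [0.0265 0.0098 0.0414] 0.034901487026383946 39.88752007484436
3.2167 [ 0.5198 -0.3111  0.1431] [-0.2097  0.12   -1.6134] [ 0.0195 -0.0152  0.01  ] 0.034965590376878325 39.88719642162323
3.2667 [ 0.5198 -0.3111  0.1432] [ 1.6781 -0.8725 -0.6797] [-0.0553  0.036  -0.0464] 0.034891214528383764 39.886590242385864
3.3167 [ 0.5199 -0.3111  0.1432] [-0.5233  0.403  -1.6382] [-0.0141  0.0202  0.0054] 0.03487883485869895 39.88654375076294
```

View pics/s2.png

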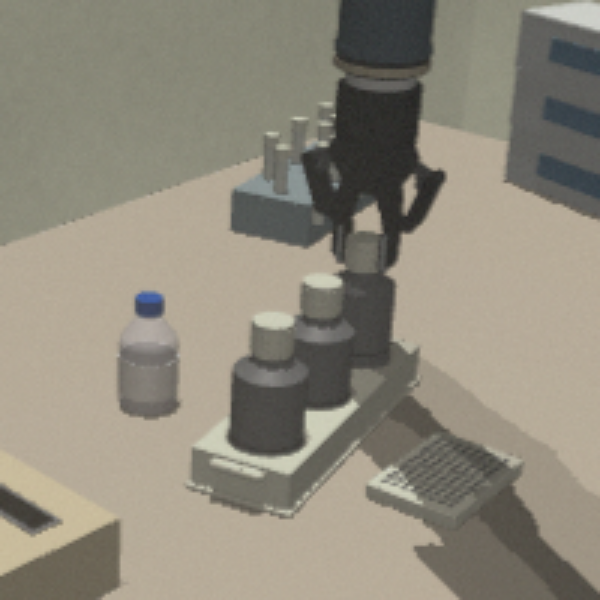

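>>> jog_arm([
  [[0,0,0.004,0,0,0,-1],[0,0,0.004,0,0,0,-1],[0,0,0,0,0,0,-1],[0,0,0,0,0,0,-1],[0,0,0,0,0,0,-0.2],[0,0,0,0,0,0,0.2],[0,0,0,0,0,0,1],[0,0,0,0,0,0,1],[0,0,0,0,0,0,1],[0,0,0,0,0,0,1]],
])

```text
time: 4.2
eef_pos: [0.52, -0.3112, 0.1353]
tool_rot: [1.998, 2.424, 0.0]
force: [0.1, 0.3, -0.5]
gripper_width: 0.0854
finger_force: 0.0
```

>>> jog_arm([
  [[0,0,-0.03,0,0,0,1],[0,0,-0.03,0,0,0,1],[0.033,-0.001,0,0,0,0,1],[0.033,-0.001,0,0,0,0,1],[0.033,0,0,0,0,0,1],[0,0,0.03,0,0,0,1],[0,0,0.032,0,0,0,1],[0,0,0,0,0,0,1],[0,0,0,0,0,0,1]],
])

```text
time: 4.95
eef_pos: [0.4982, -0.2142, 0.1327]
tool_rot: [-1.997, -2.422, 0.002]
force: [-0.2, 0.2, 0.5]
gripper_width: 0.0853
finger_force: 0.0
```

>>> jog_arm([
  [[0,0,0,0,0,0,0],[0,0,0,0,0,0,-1],[0,0,0,0,0,0,-1],[0,0,0,0,0,0,-1],[0,0,0,0,0,0,-1],[0,0,0,0,0,0,-1],[0,0,0,0,0,0,-1],[0,0,0,0,0,0,-1]],
])

```text
time: 5.62
eef_pos: [0.4991, -0.2149, 0.1344]
tool_rot: [1.998, 2.423, 0.0]
force: [-2.8, -0.6, 6.5]
gripper_width: 0.0348
finger_force: 39.3
```

>>> jog_arm([
  [[0,0,-0.004,0,0,0,-1],[0,0,-0.004,0,0,0,-1],[0,0,-0.002,0,0,0,-1],[0,0,0,0,0,0,-1],[0,0,0,0,0,0,-1],[0,0,0,0,0,0,-1],[0,0,0,0,0,0,-1],[0,0,0,0,0,0,-1]],
])

```text
time: 6.28
eef_pos: [0.4989, -0.2143, 0.1431]
tool_rot: [-1.998, -2.424, 0.0]
force: [0.5, -0.1, -3.0]
gripper_width: 0.035
finger_force: 40.2
```

```bash
python3 - <<'E'
from h import *
np.set_printoptions(precision=4,suppress=True)
F=[]
for i in range(6):
    s=telemetry.observe();F.append(s["force"])
    im=imaging.capture("side")
print(s["time"],s["eef_pos"],np.mean(F,0),np.array(F)[:,2],s["gripper_width"],s["finger_force"])
cv2.imwrite("pics/s3.png",cv2.resize(im[100:250,280:430,::-1],None,fx=4,fy=4))
E
```

```text
6.5333 [ 0.499  -0.2144  0.1432] [-0.2465  0.1091 -3.0072] [-3.0207 -2.8649 -3.2866 -3.1406 -3.2544 -2.4757] 0.034846040763416165 40.17381191253662
```

>>> jog_arm([
  [[0,0,-0.003,0,0,0,-1],[0,0,-0.003,0,0,0,-1],[0,0,0,0,0,0,-1],[0,0,0,0,0,0,-1],[0,0,0,0,0,0,-1],[0,0,0,0,0,0,-1]],
], squeeze=60)

```text
time: 7.08
eef_pos: [0.499, -0.2143, 0.1492]
tool_rot: [-1.998, -2.424, 0.0]
force: [-0.4, 0.2, -3.8]
gripper_width: 0.0345
finger_force: 60.3
```

```bash
python3 - <<'E'
from h import *
np.set_printoptions(precision=4,suppress=True)
F=[];C=[]
for i in range(10):
    s=telemetry.observe();F.append(s["force"])
    im=imaging.capture("side")
F=np.array(F)
print(s["time"],s["eef_pos"],F.mean(0),F.std(0),s["gripper_width"],s["finger_force"])
E
```

```text
7.5333 [ 0.499  -0.2143  0.1493] [ 0.095   0.053  -3.7177] [0.5686 0.7313 0.5   ] 0.03453211434172527 60.27594208717346
```

>>> jog_arm([
  [[0,0,-0.03,0,0,0,-1],[0,0,-0.035,0,0,0,-1],[0,0,-0.035,0,0,0,-1],[0,0,-0.035,0,0,0,-1],[0,0,-0.02,0,0,0,-1],[0,0,0,0,0,1.1,-1],[0,0,0,0,0,1.1,-1],[0,0,0,0,0,0,-1]],
])

```text
time: 8.25
eef_pos: [0.499, -0.2143, 0.3047]
tool_rot: [2.226, 2.216, 0.0]
force: [-0.3, 0.4, -3.4]
gripper_width: 0.0343
finger_force: 62.2
```

>>> jog_arm([
  [[0.02,0.002,0,0,0,0,-1],[0.036,0.003,0,0,0,0,-1],[0.036,0.003,0,0,0,0,-1],[0.036,0.003,0,0,0,0,-1],[0.036,0.003,0,0,0,0,-1],[0.036,0.003,0,0,0,0,-1],[0.036,0.003,0,0,0,0,-1],[0.036,0.003,0,0,0,0,-1],[0.036,0.003,0,0,0,0,-1],[0.03,0.003,0,0,0,0,-1],[0.016,0.002,0,0,0,0,-1],[0,0,0,0,0,0,-1]],
])

```text
time: 9.25
eef_pos: [0.5295, 0.1449, 0.3037]
tool_rot: [-2.209, -2.231, -0.001]
force: [-0.5, -0.2, -2.4]
gripper_width: 0.0344
finger_force: 62.2
```

```bash
python3 - <<'E'
from h import *
np.set_printoptions(precision=4,suppress=True)
s=telemetry.observe();print(s["time"],s["eef_pos"],s["tool_rot"],s["force"],s["gripper_width"])
im=imaging.capture("wrist")[:,:,::-1];cv2.imwrite("pics/w4.png",im)
print(proj("wrist",(.5375,.2465,.06)), proj("wrist",np.r_[s["eef_pos"][:2],s["eef_pos"][2]-.1244]))
cv2.imwrite("pics/sc4.png",imaging.capture("scene")[:,:,::-1])
cv2.imwrite("pics/sd4.png",imaging.capture("side")[:,:,::-1])
E
```

```text
9.25 [0.5295 0.1449 0.3037] [-2.2088 -2.2307 -0.0014] [-0.5466 -0.2443 -2.4482] 0.03438848890094534
[320.5099  68.3838] [312.086  189.5696]
```

View pics/w4.png

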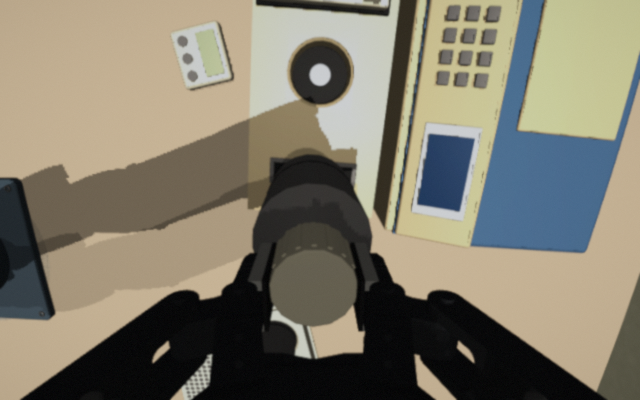

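```bash
python3 - <<'E'
from h import *
np.set_printoptions(precision=4,suppress=True)
im=cv2.imread("pics/w4.png");s=telemetry.observe();e=s["eef_pos"]
g=cv2.cvtColor(im,cv2.COLOR_BGR2GRAY)
# radial edge search about (321,70): strongest bright-going edge -> rim (chamfer outer / bore)
cx,cy=321,71
for lo,hi,name in((18,32,"bore dark edge"),(28,42,"outer")):
    for thr in (70,110,150):
        pts=[]
        for a in np.arange(0,360,4):
            r=np.arange(20,44,.25);x=cx+r*np.cos(np.radians(a));y=cy+r*np.sin(np.radians(a))
            v=cv2.remap(cv2.GaussianBlur(g,(3,3),0),x.astype(np.float32)[None],y.astype(np.float32)[None],1)[0]
            k=np.argmax(v>thr)
            if v[k]>thr and k>0: pts.append(onz("wrist",(x[k],y[k]),.06)[:2])
        P=np.array(pts)
        # robust circle fit
        for _ in range(4):
            A=np.c_[2*P,np.ones(len(P))];q=np.linalg.lstsq(A,(P**2).sum(1),rcond=None)[0]
            R=np.sqrt(q[2]+q[:2]@q[:2]);d=np.abs(np.linalg.norm(P-q[:2],axis=1)-R);P=P[d<max(.0015,1.5*np.median(d))]
        print(thr,len(P),q[:2],R)
    break
print("cap top",onz("wrist",(314,287),e[2]+.0156), e, proj("wrist",e+[0,0,.0156]))
# left/right extents of cartridge body/cap
for n in("scene","side"): print(n,proj(n,e+[0,0,.0156]),proj(n,e-[0,0,.1244]))
a=cv2.imread("pics/sc4.png");b=cv2.imread("pics/sd4.png")
ua=proj("scene",e-[0,0,.05]).astype(int);ub=proj("side",e-[0,0,.08]).astype(int)
f=lambda i,u:cv2.resize(i[u[1]-60:u[1]+60,u[0]-65:u[0]+65],None,fx=3,fy=3,interpolation=2)
cv2.imwrite("pics/crop4.png",np.hstack([f(a,ua),f(b,ub)]));print(ua-[65,60],ub-[65,60])
E
```

```text
70 90 [0.538  0.2383] 0.03185932581815613
110 84 [0.538  0.2386] 0.03300269283105293
150 82 [0.5383 0.239 ] 0.034588532822346404
cap top [0.531  0.1404 0.3195] [0.5299 0.1388 0.3039] [311.119  290.5973]
scene [391.7219 141.4715] [383.596  181.5556]
side [257.2393 118.3252] [259.1972 180.1499]
[322 101] [193 101]
```

View pics/crop4.png

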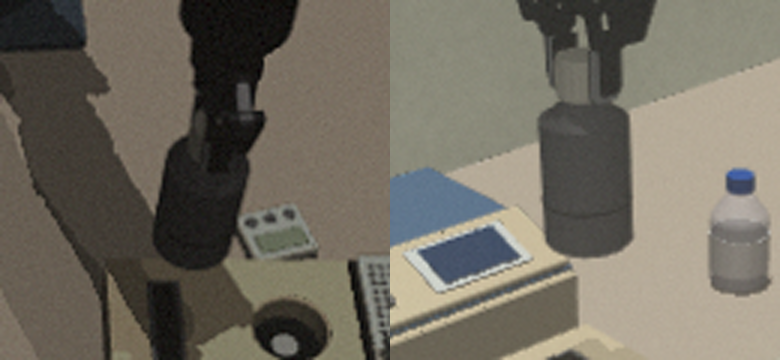

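```bash
cat > dock.py <<'E'
from h import *
np.set_printoptions(precision=4,suppress=True)
s=telemetry.observe();e=s["eef_pos"];p=imaging.camera_params("wrist")
print(s["time"],e,s["tool_rot"],s["force"],np.abs(s["joint_vel"]).max())
im=imaging.capture("wrist")[:,:,::-1];cv2.imwrite("pics/w5.png",im)
g=cv2.GaussianBlur(cv2.cvtColor(im,cv2.COLOR_BGR2GRAY),(3,3),0)
cx,cy=proj("wrist",(.538,.2446,.06),p);print(cx,cy)
for thr in (70,110,150):
    pts=[]
    for a in np.radians(np.arange(0,360,4)):
        r=np.arange(20,48,.25);x=cx+r*np.cos(a);y=cy+r*np.sin(a)
        v=cv2.remap(g,x.astype(np.float32)[None],y.astype(np.float32)[None],1)[0]
        k=np.argmax(v>thr)
        if v[k]>thr and k>0: pts.append(onz("wrist",(x[k],y[k]),.06,p)[:2])
    P=np.array(pts)
    for _ in range(4):
        A=np.c_[2*P,np.ones(len(P))];q=np.linalg.lstsq(A,(P**2).sum(1),rcond=None)[0]
        R=np.sqrt(q[2]+q[:2]@q[:2]);d=np.abs(np.linalg.norm(P-q[:2],axis=1)-R);P=P[d<max(.0015,1.5*np.median(d))]
    print(thr,len(P),q[:2],R)
# cap top circle: bright-ish disc near predicted place
u=proj("wrist",e+[0,0,.0156],p)
c=cv2.HoughCircles(g[230:340,250:390],cv2.HOUGH_GRADIENT,1.5,60,param1=60,param2=15,minRadius=36,maxRadius=52)
print("cap pred",u,[ (q[0]+250,q[1]+230,q[2],onz("wrist",(q[0]+250,q[1]+230),e[2]+.0156,p)[:2]) for q in c[0]] if c is not None else None)
E
python3 dock.py
```

```text
9.4 [0.5299 0.1388 0.3039] [ 2.2196  2.2231 -0.0021] [-0.1999 -0.5536 -2.9761] 0.015799317901503546
320.1466563239684 66.69854895775794
70 90 [0.5369 0.2459] 0.031855498127512705
110 88 [0.5369 0.246 ] 0.03303770670408299
150 85 [0.537  0.2465] 0.03467361617576135
cap pred [311.119  290.5973] [(np.float32(310.75), np.float32(275.75), np.float32(51.15), array([0.5297, 0.1455])), (np.float32(375.25), np.float32(236.75), np.float32(39.6), array([0.5539, 0.162 ]))]
```

```bash
python3 - <<'E'
from h import *
np.set_printoptions(precision=4,suppress=True)
im=cv2.imread("pics/w5.png");g=cv2.GaussianBlur(cv2.cvtColor(im,cv2.COLOR_BGR2GRAY),(3,3),0)
print(g[205:345:3,312]); print(g[290,250:380:3])
p=imaging.camera_params("wrist");e=telemetry.observe()["eef_pos"]
m=cv2.inRange(g,85,125);m[:235]=0;m[345:]=0;m[:,:255]=0;m[:,372:]=0
m=cv2.morphologyEx(m,cv2.MORPH_OPEN,np.ones((7,7)))
c=max(cv2.findContours(m,0,1)[0],key=cv2.contourArea);print(cv2.boundingRect(c),cv2.minEnclosingCircle(c))
cv2.imwrite("pics/cap5.png",im[180:360,220:400])
E
```

```text
[ 42  42  41  41  41  43  59  63  62  64  63  63  62  76  70  86  98  96
  97  96  96  95  95  94  95  95  95  95  95  95  95  94  94  95  95  95
  95  94  95  94 103 165 172 164 131  96  75]
[ 7  8 17 49 25  9 19 86 94 95 94 95 95 94 95 95 95 95 95 96 95 95 95 95
 95 95 94 95 95 95 95 95 95 95 94 82 14 10 27 50 15  7  8  7]
(271, 250, 85, 76) ((313.0, 287.5), 42.74644470214844)
```

View pics/cap5.png

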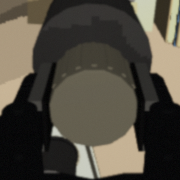

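>>> jog_arm([
  [[0.03,0.002,0,0,0,0,-1],[0.036,0.0024,0,0,0,0,-1],[0.028,0.0016,0,0,0,0,-1],[0.0128,0.0008,0,0,0,0,-1],[0,0,0.02,0,0,0,-1],[0,0,0.035,0,0,0,-1],[0,0,0.035,0,0,0,-1],[0,0,0.015,0,0,0,-1],[0,0,0.005,0,0,0,-1],[0,0,0,0,0,0,-1],[0,0,0,0,0,0,-1],[0,0,0,0,0,0,-1]],
])

```text
time: 10.45
eef_pos: [0.5379, 0.2465, 0.196]
tool_rot: [2.221, 2.22, 0.004]
force: [0.2, -0.7, -3.4]
gripper_width: 0.0345
finger_force: 62.1
```

```bash
python3 - <<'E'
from h import *
np.set_printoptions(precision=4,suppress=True)
F=[]
ims=[imaging.capture(n) for n in("scene","side")]
for i in range(5):
    s=telemetry.observe();F.append(np.r_[s["force"],s["moment"]]);imaging.capture("side")
e=s["eef_pos"];print(s["time"],e,s["tool_rot"],np.mean(F,0))
o=[]
for n,i in zip(("scene","side"),ims):
    u=proj(n,e-[0,0,.1]).astype(int);o.append(cv2.resize(i[u[1]-45:u[1]+45,u[0]-50:u[0]+50,::-1],None,fx=4,fy=4,interpolation=2))
cv2.imwrite("pics/crop6.png",np.hstack(o))
E
```

```text
10.75 [0.537  0.2466 0.1949] [2.2212 2.2213 0.0015] [ 0.1125  0.4199 -3.8033  0.0015  0.0149  0.0156]
```

View pics/crop6.png

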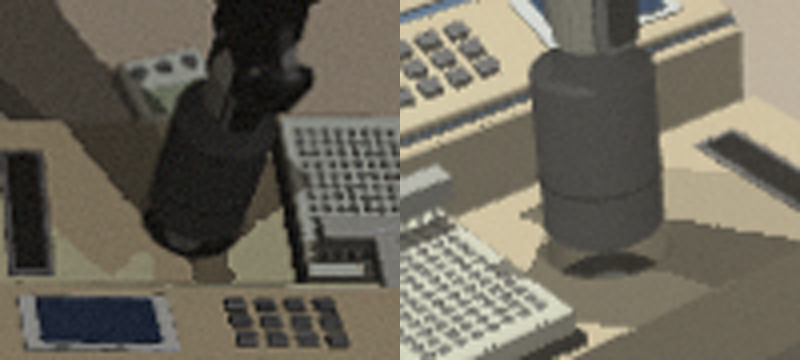

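```bash
python3 - <<'E'
from h import *
np.set_printoptions(precision=2,suppress=True)
e=telemetry.observe()["eef_pos"];u=proj("side",e-[0,0,.1]).astype(int)-[50,45]
t=np.linspace(0,6.283,60)
for n,c,r in(("cartbot",e-[0,0,.1214],.032),("bore z.057",[.537,.2462,.057],.0332),("outer",[.537,.2462,.06],.0362)):
    q=np.array([proj("side",np.array(c)+[r*np.cos(a),r*np.sin(a),0]) for a in t]);q=(q-u)*4
    print(n,"cols",q[:,0].min()+400,q[:,0].max()+400,"rows",q[:,1].min(),q[:,1].max())
E
```

```text
cartbot cols 544.1093652467275 664.9335435279409 rows 186.01877539651957 250.11498853550768
bore z.057 cols 544.7422293087882 669.1367954842647 rows 209.68595814839398 277.0716188805426
outer cols 538.6063869336808 674.4354822625696 rows 202.22699582741495 275.53114425735384
```

>>> jog_arm([
  [[0,0,0.005,0,0,0,-1],[0,0,0.005,0,0,0,-1],[0,0,0.004,0,0,0,-1],[0,0,0.002,0,0,0,-1],[0,0,0,0,0,0,-1],[0,0,0,0,0,0,-1]],
])

```text
time: 11.3
eef_pos: [0.5368, 0.2463, 0.178]
tool_rot: [-2.221, -2.221, 0.001]
force: [0.8, -0.2, -4.6]
gripper_width: 0.0346
finger_force: 62.2
```

```bash
cat > f.py <<'E'
from h import *
np.set_printoptions(precision=4,suppress=True)
F=[]
for i in range(4):
    s=telemetry.observe();F.append(np.r_[s["force"],s["moment"]]);imaging.capture("side")
print(s["time"],s["eef_pos"],s["tool_rot"],np.mean(F,0),s["gripper_width"],s["finger_force"])
E
python3 f.py
```

```text
11.45 [0.5369 0.2464 0.1784] [-2.2216 -2.2213  0.    ] [ 0.5277 -0.5716 -3.9536 -0.1376 -0.1683  0.027 ] 0.034368193517729836 62.18478441238403
```

>>> jog_arm([
  [[0,0,0.004,0,0,0,-1],[0,0,0.004,0,0,0,-1],[0,0,0.004,0,0,0,-1],[0,0,0.002,0,0,0,-1],[0,0,0,0,0,0,-1],[0,0,0,0,0,0,-1]],
])

```text
time: 12.0
eef_pos: [0.5368, 0.2464, 0.164]
tool_rot: [-2.221, -2.221, 0.001]
force: [0.8, 0.6, -4.0]
gripper_width: 0.0346
finger_force: 62.1
```

```bash
python3 f.py
```

```text
12.15 [0.5368 0.2464 0.1643] [-2.2215 -2.2214  0.0001] [ 1.216  -0.1173 -4.018  -0.162  -0.2629  0.0177] 0.03494675997336761 62.152583599090576
```

>>> jog_arm([
  [[0,0,0.003,0,0,0,-1],[0,0,0.003,0,0,0,-1],[0,0,0.002,0,0,0,-1],[0,0,0,0,0,0,-1],[0,0,0,0,0,0,-1],[0,0,0,0,0,0,-1]],
])

```text
time: 12.7
eef_pos: [0.5368, 0.2464, 0.1561]
tool_rot: [-2.221, -2.221, 0.0]
force: [-0.3, 1.1, -4.2]
gripper_width: 0.0343
finger_force: 62.5
```

>>> jog_arm([
  [[0,0,0.001,0,0,0,-1],[0,0,0.001,0,0,0,-1],[0,0,0,0,0,0,-1],[0,0,0,0,0,0,-1],[0,0,0,0,0,0,-1],[0,0,0,0,0,0,-1]],
])

```text
time: 13.2
eef_pos: [0.5369, 0.2465, 0.1545]
tool_rot: [2.221, 2.222, 0.0]
force: [-1.1, -0.8, 4.6]
gripper_width: 0.0344
finger_force: 63.1
```

>>> jog_arm([
  [[0,0,0.001,0,0,0,-1],[0,0,0.001,0,0,0,-1],[0,0,0.001,0,0,0,-1],[0,0,0,0,0,0,-1],[0,0,0,0,0,0,-1],[0,0,0,0,0,0,-1]],
])

```text
time: 13.7
eef_pos: [0.5369, 0.2465, 0.1512]
tool_rot: [-2.221, -2.221, 0.0]
force: [-1.2, -1.5, 2.1]
gripper_width: 0.0345
finger_force: 63.1
```

>>> jog_arm([
  [[0,0,0.001,0,0,0,-1],[0,0,0.001,0,0,0,-1],[0,0,0,0,0,0,-1],[0,0,0,0,0,0,-1],[0,0,0,0,0,0,-1],[0,0,0,0,0,0,-1]],
])

```text
time: 14.2
eef_pos: [0.5369, 0.2467, 0.1503]
tool_rot: [2.221, 2.221, 0.001]
force: [-4.1, -1.2, 13.9]
gripper_width: 0.0346
finger_force: 64.4
```

```bash
python3 f.py; python3 - <<'E'
from h import *
e=telemetry.observe()["eef_pos"]
im=imaging.capture("side");g=cv2.cvtColor(im,cv2.COLOR_RGB2GRAY)
p=imaging.camera_params("side");C=-p["camera_from_world"][:3,:3].T@p["camera_from_world"][:3,3]
d=C[:2]-e[:2];d/=np.linalg.norm(d)
for off in(-.25,0,.25):
    a=np.arctan2(d[1],d[0])+off
    print("ang",off)
    for z in np.arange(.05,.082,.002):
        P=np.r_[e[:2]+.032*np.array([np.cos(a),np.sin(a)]),z];u=proj("side",P)
        print(round(z,3),int(cv2.getRectSubPix(cv2.GaussianBlur(g,(3,1),0),(1,1),(float(u[0]),float(u[1])))[0,0]),end="; ")
    print(u)
E
```

```text
14.35 [0.5369 0.2467 0.1503] [2.2213 2.2214 0.0015] [-3.8758 -1.4405 13.7103 -0.4114  0.8665 -0.007 ] 0.034530037222159714 64.37941074371338
ang -0.25
0.05 119; 0.052 121; 0.054 120; 0.056 103; 0.058 82; 0.06 68; 0.062 75; 0.064 77; 0.066 78; 0.068 78; 0.07 77; 0.072 77; 0.074 78; 0.076 77; 0.078 76; 0.08 76; [217.69879713 244.82617801]
ang 0
0.05 120; 0.052 119; 0.054 118; 0.056 102; 0.058 82; 0.06 69; 0.062 76; 0.064 75; 0.066 75; 0.068 75; 0.07 75; 0.072 76; 0.074 77; 0.076 76; 0.078 76; 0.08 77; [221.56690842 244.73944061]
ang 0.25
0.05 121; 0.052 121; 0.054 119; 0.056 106; 0.058 79; 0.06 67; 0.062 69; 0.064 72; 0.066 74; 0.068 75; 0.07 76; 0.072 75; 0.074 75; 0.076 74; 0.078 74; 0.08 74; [225.38499076 244.13883381]
```

>>> jog_arm([
  [[0,0,-0.001,0,0,0,-1],[0,0,0,0,0,0,-0.2],[0,0,0,0,0,0,0.2],[0,0,0,0,0,0,1],[0,0,0,0,0,0,1],[0,0,0,0,0,0,1],[0,0,0,0,0,0,1],[0,0,0,0,0,0,1]],
])

```text
time: 15.12
eef_pos: [0.5368, 0.2465, 0.1502]
tool_rot: [-2.221, -2.221, 0.0]
force: [0.7, 0.3, 0.1]
gripper_width: 0.0853
finger_force: 0.0
```

>>> jog_arm([
  [[0,0,-0.015,0,0,0,1],[0,0,-0.025,0,0,0,1],[0,0,-0.015,0,0,0,1],[0,0,0,0,0,0,-1],[0,0,0,0,0,0,-1],[0,0,0,0,0,0,-1],[0,0,0,0,0,0,-1],[0,0,0,0,0,0,-1],[0,0,0,0,0,0,-1],[0,0,0,0,0,0,-1],[0,0,0,0,0,0,-1]],
], squeeze=40)

```text
time: 16.03
eef_pos: [0.5368, 0.2464, 0.205]
tool_rot: [-2.221, -2.221, 0.001]
force: [0.2, -0.5, 0.7]
gripper_width: 0.0001
finger_force: 0.0
```

```bash
python3 f.py; python3 - <<'E'
from h import *
# cap-top extents in side image, vs. predictions for home (cap top z .166) 
im=imaging.capture("side");g=im.min(2).astype(int)
u=proj("side",(.5369,.2465,.166));print("cap top",u,"z+2mm",proj("side",(.5369,.2465,.168)))
c=int(u[0]+.5);print(g[int(u[1])-16:int(u[1])+34,c])
print([proj("side",np.array((.5369,.2465,.0))+[0,0,z]).round(1) for z in(.06,.136,.166)])
E
```

```text
16.1833 [0.5368 0.2465 0.2052] [-2.2214 -2.2214  0.0002] [ 0.3375 -0.5703  0.2287 -0.0045  0.0382 -0.0017] -0.00016185233429917028 0.0
cap top [218.27791746 201.11305091] z+2mm [218.2117814  200.25305727]
[ 55  57  53  49  55  68  85  86 132 197 121 165 158 122  91  96  94  94
  97  93  99 109 107 107 105 108 107 108 105  99  99 104 102 103  72  74
  73  76  73  74  86  89  89  86  78  72  73  71  75  73]
[array([221.6, 244.5]), array([219.3, 213.8]), array([218.3, 201.1])]
```

>>> jog_arm([
  [[0,0,0.012,0,0,0,-1],[0,0,0.008,0,0,0,-1],[0,0,0.003,0,0,0,-1],[0,0,0,0,0,0,-1],[0,0,0,0,0,0,-1],[0,0,0,0,0,0,-1]],
])

```text
time: 16.78
eef_pos: [0.537, 0.2466, 0.1826]
tool_rot: [2.221, 2.221, 0.001]
force: [-0.3, -1.6, 0.1]
gripper_width: 0.0002
finger_force: 0.0
```

>>> jog_arm([
  [[0,0,0.001,0,0,0,-1],[0,0,0.001,0,0,0,-1],[0,0,0,0,0,0,-1],[0,0,0,0,0,0,-1],[0,0,0,0,0,0,-1]],
])

```text
time: 17.2
eef_pos: [0.5369, 0.2465, 0.1804]
tool_rot: [2.221, 2.221, 0.0]
force: [0.1, 0.0, 0.1]
gripper_width: -0.0
finger_force: 0.0
```

>>> jog_arm([
  [[0,0,0.001,0,0,0,-1],[0,0,0,0,0,0,-1],[0,0,0,0,0,0,-1],[0,0,0,0,0,0,-1],[0,0,0,0,0,0,-1]],
])

```text
time: 17.62
eef_pos: [0.5372, 0.2466, 0.1801]
tool_rot: [2.221, 2.221, 0.002]
force: [-0.4, -1.0, 5.8]
gripper_width: 0.0001
finger_force: 3.3
```

>>> jog_arm([
  [[0,0,0.001,0,0,0,-1],[0,0,0,0,0,0,-1],[0,0,0,0,0,0,-1],[0,0,0,0,0,0,-1],[0,0,0,0,0,0,-1]],
])

```text
time: 18.03
eef_pos: [0.5376, 0.2468, 0.18]
tool_rot: [2.221, 2.221, 0.004]
force: [-1.6, -1.8, 14.1]
gripper_width: -0.0003
finger_force: 7.0
```

>>> jog_arm([
  [[0,0,-0.01,0,0,0,-1],[0,0,-0.03,0,0,0,-1],[0,0,-0.03,0,0,0,-1],[0,0,-0.03,0,0,0,-1],[0,0,-0.01,0,0,0,-1],[0,0,0,0,0,0,-1],[0,0,0,0,0,0,-1],[0,0,0,0,0,0,-1],[0,0,0,0,0,0,-1]],
])

```text
time: 18.78
eef_pos: [0.5362, 0.2461, 0.2868]
tool_rot: [-2.221, -2.221, 0.004]
force: [-0.1, -0.6, 0.0]
gripper_width: 0.0001
finger_force: 0.0
```

```bash
python3 f.py; python3 - <<'E'
from h import *
im=imaging.capture("side");sc=imaging.capture("scene")
a=cv2.imread("pics/side0.png")[:,:,::-1];b=cv2.imread("pics/scene0.png")[:,:,::-1]
# bystanders and spent carts: mean abs difference in their patches, start vs now
for n,P in dict(c1=(.5195,-.312,.1),c3=(.479,-.117,.1),bottle=(.63,-.14,.06),timer=(.396,.266,.01),plate=(.36,-.215,.01)).items():
    for nm,x,y in(("side",im,a),("scene",sc,b)):
        u=proj(nm,P).astype(int);s=np.s_[u[1]-14:u[1]+14,u[0]-14:u[0]+14]
        f=lambda i:cv2.GaussianBlur(cv2.cvtColor(np.ascontiguousarray(i[s]),cv2.COLOR_RGB2GRAY),(3,3),0).astype(np.float32)
        d,r=cv2.phaseCorrelate(f(x),f(y));print(n,nm,np.round(d,2),round(r,2),end=" | ")
    print()
e=(.5369,.2465)
g=cv2.cvtColor(im,cv2.COLOR_RGB2GRAY);p=imaging.camera_params("side");C=-p["camera_from_world"][:3,:3].T@p["camera_from_world"][:3,3]
d=C[:2]-e;d/=np.linalg.norm(d)
print([(round(z,3),int(g[tuple(proj("side",np.r_[e+.032*d,z]).round().astype(int)[::-1])])) for z in np.arange(.05,.076,.002)])
E
```

```text
18.9333 [0.5365 0.2463 0.2873] [-2.221  -2.2211  0.0027] [ 0.1677  0.0835  0.0043 -0.0016  0.0128  0.0044] 0.000370409190885703 0.0
c1 side [0.36 0.15] 0.82 | c1 scene [-0.25 -0.01] 0.99 | 
c3 side [-0.58 -0.11] 0.46 | c3 scene [-0.02 -0.11] 1.0 | 
bottle side [-0.02  0.02] 0.95 | bottle scene [-0.09  0.16] 0.98 | 
timer side [-0.03 -0.29] 0.84 | timer scene [0.58 0.75] 0.51 | 
plate side [-0.04  0.01] 1.0 | plate scene [0.24 0.75] 0.19 | 
[(np.float64(0.05), 116), (np.float64(0.052), 116), (np.float64(0.054), 114), (np.float64(0.056), 87), (np.float64(0.058), 87), (np.float64(0.06), 65), (np.float64(0.062), 70), (np.float64(0.064), 76), (np.float64(0.066), 71), (np.float64(0.068), 71), (np.float64(0.07), 75), (np.float64(0.072), 74), (np.float64(0.074), 77)]
```

```bash
python3 -c "
from cell import workorder
print(workorder.close_job())"
```

```text
the job is handed in; nothing more can be done
None
```

The full cartridge was cart_2, which weighed about 3.7 N against about 1.1 N for cart_1 (cart_3 was not lifted). It is pressed home in the dock at about 18 N with its dark line level with the rim. The spent ones stand in their own wells, I saw no sign that anything else moved, and the job is handed in.

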